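Let a lift stage down with its release valve

ROBOT

A 6-joint arm with a two-finger parallel gripper is mounted at the origin on a cart in front of the work surface, level with it; the furniture and walls round the work are solid. World frame = base frame: x ahead of the robot, y to its left, z up, the work surface at z = 0. Lengths are in mm, angles in rad, forces in N, time in s.
With the tool pointing down it reaches from about 300 to 775 mm from the base axis. Payload 14.6 kg.
Tool frame: the origin (TCP) lies at the very end of the fingers, on their centre line; the grasp point (between the pads) lies 19 mm behind it; z points along the fingers, y is the line along which they close (so a half turn about z gives the same grasp; the last joint's range is limited). The gripper opens to 94 mm and grips with 3 to 60 N. Pads are 16 mm wide; open, the fingers measure 119 mm over their backs; the gripper's body (75 mm by 177 mm) begins 78 mm behind the grasp point.
Start: joints at [1.27, 0.3, 1.521, -0, 1.321, -0.067], TCP at [127.42, 535.027, 205.446] pointing down, gripper open.
Joint ranges: [-3.03, 3.03], [-0.79, 2.21], [0.23, 2.52], [-1.04, 4.18], [0, 3.07], [-2.55, 2.55]. Speed limits (rad/s): [2.22, 2.22, 2.57, 3.14, 3.14, 3.14].

INTERFACE

Orientations are given as [roll, pitch, yaw] about the fixed x, y, z axes, in that order (R = Rz(yaw) Ry(pitch) Rx(roll)).
In Python, from cell import manip, camera, get_calibration gives the robot as it stands. The module is installed in compiled form; this text tells all that it offers.
- The arm moves only by the tool jog_arm, never from a script. Its argument "plan" is one flat list of numbers, 6 for each row, row after row: the shift along the world's x, y, z in m, then the turn, a rotation vector about the world's x, y, z in degrees. A call has 1 to 20 rows; each row is the pose to reach, as a shift and turn from the pose commanded when the call began; what a row does not reach only later rows make up. A row lasts 1/10 s, in which the tool goes at most 50 mm and 8.59 degrees, less where a joint would pass 70% of its speed; a pose out of reach is approached as far as the arm can. A call with a gripper value outside its range is refused whole. "claw" is the finger opening in m, from 0 to 0.094, set as the call begins (left out, the last holds). The fingers move at their own pace and stop on an object; "force" is the grip in N (left out, the last holds). Time passes only in rows, so rows that repeat a pose let the fingers close. It gives the time, the measured TCP pose, the force, the opening and the grip force at its end, in the units of the state.
- manip.read_state(): the state, without advancing time (a new reading comes with each control period).
- camera(name): name is "side" or "top"; returns (picture, depth): 384x512x3 uint8, red, green, blue; 384x512 float32, mm along the optical axis (not along the pixel's ray), 0 where there is no reading.
- get_calibration(name): a dict with "fx", "fy", "cx", "cy" (pixels), "k1" (the pictures are not rectified: a ray, as slopes to the right and down, at radius r is drawn at 1 + k1 r^2 times it, then the intrinsics apply), "origin" and "attitude" of the camera in the world. Camera axes: x right, y down, z forward; pixel columns grow to the right and rows downward; lengths in mm; the calibration is good to about 2 mm. A picture is of the moment at which its call begins. get_calibration takes no time and is no camera call.
- manip.sign_off(): hands the job in; it is judged then, once.
The state is a dict: "clock": time; "joints": joint angles; "qd": joint speeds; "effort": joint torques, N m; "eef_pos": TCP position; "eef_rot": TCP orientation; "wrist_force": force on the tool from outside, world axes, zero at the start; "moment": the same for the moment, N m; "finger_gap": finger opening in mm; "finger_force": force on a finger pad.
Only numpy, scipy, OpenCV 4.12 (cv2) and the standard library are available. Lean on these libraries where they do the work, as an engineer would, in place of code of your own. Each camera call takes 0.05 s, during which the arm holds its last target. There are 200 camera calls.

TASK

Crack the lift's release valve open a fraction of a turn so that the table with the brass weight sinks slowly (no faster than 2 cm a second). When the table top is level with the fixed ledge beside it, shut the valve again, all the way home until you feel it come up snug on its seat but without forcing it, and let go of the lever. The table cannot be raised again, so do not let it sink below the ledge; do not touch the table or the weight, or push the things around about.

Things in the scene. Friction and masses are not known exactly. Their poses are not given: they have to be found in the camera images.
- lift: Small bench lift, fixed. Grey base plate 130 x 250 x 15 mm, long side along its y. Origin: on the worktop under the lift table's centre; z up, y from the valve block to the table and on to the ledge. Ram housing 72 mm dia, 47 mm high at the origin; aluminium valve block 46 x 46 mm, 65 mm high, at y = -130 mm, with the release lever on top.
- ram: The lift table with its ram; origin at the lift's origin, lowered as the table sinks (up to 65 mm). Past a cracking point, 0.05 to 1.2 rad of lever from the start and different each time, it sinks steadily, faster by about 5 to 10 mm/s per 0.1 rad beyond that point, and 25 mm/s is too fast. Shutting to the cracking point stops it at once. It never rises. Not to be touched.
- table_top (a point): Centre of the upper face of the lift table, a steel plate 110 x 110 x 10 mm, 125 mm above the worktop at the start. Moves with the ram.
- ledge_top (a point): Centre of the upper face of the fixed ledge, a steel plate 100 x 90 x 10 mm on four legs, standing beside the lift table on the side away from the valve, 66 to 97 mm above the worktop (28 to 59 mm below the table at the start). The table must end level with this face.
- valve_axis (a point): Point on the vertical turning axis of the release lever, 105 mm above the worktop. Seen from above the lever OPENS counter-clockwise and SHUTS clockwise. As found it is shut only partly, enough to hold the load; the seat lies 0.15 to 1.0 rad further round clockwise, at a place that differs each time.
- lever_grip (a point): Centre of the upright grey round grip peg on the lever's end: 16 mm dia, free from 84 to 125 mm above the worktop, this point at 105 mm, 60 mm from the axis. Lever bar under it 12 mm wide. It stays where it is left (springing back 1 or 2 mm off the pressed seat). A tight pinch that does not turn with the lever adds friction of its own.
- seat: The valve's seat, inside the valve block, not visible and found only by feel: force along the arc at the peg is 3 to 7 N (0.2 to 0.4 N m) while shutting, then rises steeply within a few mm at the peg on reaching the seat. 4 to 8 N above the running force is snug; 13 N above it (0.8 N m) is forcing.
- valve: The release lever with its stem; origin on its turning axis at worktop height. The lever points along its own -y.
- brass_weight: Brass knobbed weight, 29 mm dia, 50 mm high, standing loose on the lift table; origin at the centre of its underside. Must stay standing there.
- beaker: Bystander: glass beaker, 73 x 83 x 98 mm, origin at the centre of its underside.
- vial: Bystander: small capped glass vial, 21 mm dia, 50 mm high, origin at the centre of its underside.
- bench_timer: Bystander: flat white timer, 62 x 62 x 18 mm, origin at the centre of its underside.
- pen: Bystander: marker pen lying down, 131 mm long, origin at its underside.

How it is judged:
By the outcome, as a careful person would: the job done as asked, in the order asked, and still so for the second after the job is handed in, with the robot touching nothing.
It also fails if it takes over 72 s, if anything falls off the work surface, if the arm or the gripper's body presses on something with over 40 N, if the wrist force passes 120 N, or if a joint passes its speed limit or range.

## Working session

There is one attempt and no reset: what is moved stays moved. The work goes in short steps, Python scripts to look and compute and a tool call to move; the robot and the scene stay as the last step left them, time stands still between calls to the robot, and variables do not carry over. Pictures are saved under pics/ and viewed, at most 10 in all, crops included, and the job is handed in when it is done.

Besides the shell and the picture viewer there is one more tool, called after "Request:" as name(argument=value, ...) on one line, values as JSON. jog_arm: Moves the arm, as the interface text tells. Its arguments: {"type":"object","properties":{"plan":{"type":"array"},"claw":{"type":"number"},"force":{"type":"number"}},"required":["plan"]}

```bash
mkdir -p pics; cat > h.py <<'E'
import numpy as np, cv2
from cell import manip, camera, get_calibration
from scipy.spatial.transform import Rotation as R
def cloud(name):
    im,d=camera(name); c=get_calibration(name)
    K=np.array([[c['fx'],0,c['cx']],[0,c['fy'],c['cy']],[0,0,1.]])
    v,u=np.mgrid[0:384,0:512]
    p=cv2.undistortPoints(np.stack([u,v],-1).reshape(-1,1,2).astype(np.float64),K,np.array([c['k1'],0,0,0.])).reshape(384,512,2)
    P=np.dstack([p[...,0]*d,p[...,1]*d,d])
    A=np.array(c['attitude'],float)
    Rm=A if A.shape==(3,3) else R.from_euler('xyz',A).as_matrix()
    W=P@Rm.T+np.array(c['origin']); W[d==0]=np.nan
    return im,W
E
python3 - <<'E'
from h import *
for n in ('side','top'):
    im,W=cloud(n); cv2.imwrite(f'pics/{n}0.png',im[...,::-1]); np.save(n+'0.npy',W); print(get_calibration(n))
    print(np.nanmin(W.reshape(-1,3),0),np.nanmax(W.reshape(-1,3),0))
print(manip.read_state())
E
```

```text
{'fx': 391.49311966862655, 'fy': 391.49311966862655, 'cx': 259.5523009729621, 'cy': 187.42330048686816, 'k1': -0.01826273262807143, 'origin': array([ 472.60811136, -864.45664168,  491.25409981]), 'attitude': array([-2.01042493, -0.01475445, -0.02232717])}
[-739.76514481 -535.58767357 -807.68795408] [1025.45991583  672.54484256  513.42433228]
{'fx': 429.2152438728974, 'fy': 429.2152438728974, 'cx': 258.28234927360853, 'cy': 197.68448364245765, 'k1': -0.05117901390163023, 'origin': array([ 351.81023897,  -57.34064729, 1096.14476583]), 'attitude': array([-2.96587419,  0.00302961, -1.56129157])}
[ -117.37773074 -1161.1552179   -819.56644843] [1027.30239302  666.67038118  251.63215448]
{'clock': 0.1, 'joints': array([ 1.27043214e+00,  3.00411993e-01,  1.52149846e+00, -2.57176367e-05,
        1.32066589e+00, -6.66272338e-02]), 'qd': array([ 1.80282082e-03, -1.74306121e-03, -1.93078785e-03,  8.52380296e-04,
       -1.29858808e-03, -3.23629723e-05]), 'effort': array([ 6.51384162e-04, -5.32651448e+01, -3.53277326e+01,  7.08998716e-02,
        2.35902099e-02, -1.16010588e-04]), 'eef_pos': array([127.34710817, 534.82912065, 204.95369426]), 'eef_rot': array([-3.14060949e+00, -4.06360502e-05,  2.90786206e+00]), 'wrist_force': array([-0.17159798, -0.07684987,  0.61825134]), 'moment': array([-0.00231963,  0.02926867, -0.00906698]), 'finger_force': 0.0, 'finger_gap': 93.80794906560838}
```

View pics/top0.png

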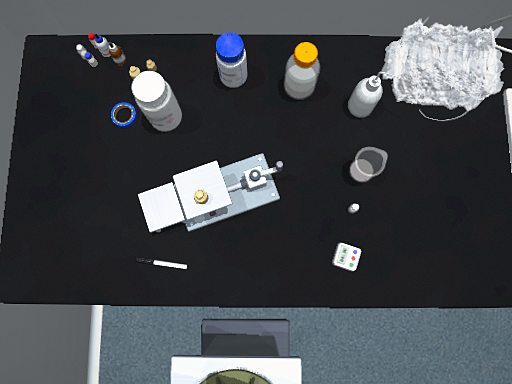

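View pics/side0.png

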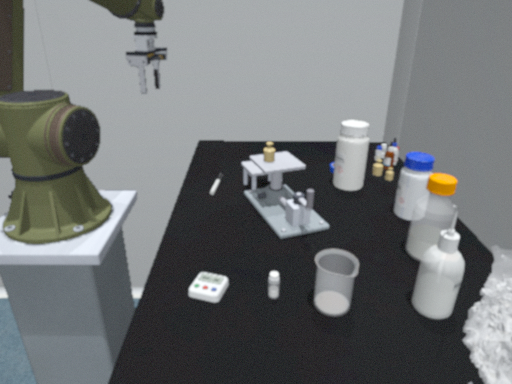

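The top view shows the table around (203,190), the ledge around (162,207), the valve hub around (255,176) and the peg around (280,166). The side view shows the same lift, with the peg at (310,197). Next I'll measure these points.

```bash
python3 - <<'E'
from h import *
W=np.load('top0.npy')
def st(n,r,c,lo,hi):
    P=W[r[0]:r[1],c[0]:c[1]].reshape(-1,3);P=P[(P[:,2]>lo)&(P[:,2]<hi)]
    b=cv2.minAreaRect(P[:,:2].astype(np.float32)); print(n,len(P),P.mean(0).round(1),np.median(P,0).round(1),b)
st('table',(160,220),(170,235),118,132)
st('ledge',(180,235),(135,186),55,105)
st('peg',(155,180),(270,292),110,135)
st('pegall',(155,180),(265,292),80,140)
st('hub',(160,190),(240,270),70,140)
st('base',(150,235),(175,282),10,22)
S=np.load('side0.npy')
W=S
st('s table',(150,180),(245,307),118,132)
st('s ledge',(155,190),(238,262),55,105)
st('s peg',(185,215),(303,316),60,135)
P=S[185:215,303:316];print(np.round(P[::3,::3,:].reshape(-1,3)))
E
```

```text
table 2059 [543.8  77.8 123.9] [545.9  76.8 123.9] ((543.5859375, 78.18484497070312), (110.90699005126953, 110.15214538574219), 20.66620635986328)
ledge 1523 [510.1 184.3  67.4] [509.5 184.   67.5] ((510.6409606933594, 185.12847900390625), (100.97496032714844, 91.78992462158203), 20.584733963012695)
peg 44 [ 604.2 -100.8  122.7] [ 604.1 -100.4  123.9] ((604.927490234375, -100.6634521484375), (14.242774963378906, 14.191280364990234), 88.10115051269531)
pegall 117 [601.1 -90.8 100.1] [600.4 -93.7  88.2] ((601.3892211914062, -87.595703125), (14.550020217895508, 42.84672546386719), 13.87617301940918)
hub 157 [590.2 -51.4  84.8] [591.2 -49.   85. ] ((588.9718627929688, -53.877723693847656), (26.85641098022461, 49.06608963012695), 2.1387553215026855)
base 2272 [ 5.573e+02 -4.000e-01  1.460e+01] [552.   -4.2  14.5] ((559.986328125, 33.248626708984375), (130.27603149414062, 254.38619995117188), 20.482942581176758)
s table 730 [543.7  62.6 124.9] [546.1  58.8 125.5] ((542.80908203125, 75.0220947265625), (111.39037322998047, 112.08788299560547), 20.796390533447266)
s ledge 197 [478.2 163.3  67
[... 629 characters left out ...]
   3.]
 [ 602. -106.  119.]
 [ 609. -106.  119.]
 [ 660.  133.    2.]
 [ 598.  -53.   85.]
 [ 597. -100.  109.]
 [ 602. -109.  113.]
 [ 609. -108.  113.]
 [ 657.  115.    2.]
 [ 596.  -67.   85.]
 [ 597. -102.  102.]
 [ 603. -110.  106.]
 [ 610. -106.  105.]
 [ 655.  100.   -0.]
 [ 594.  -81.   84.]
 [ 598. -102.   95.]
 [ 604. -107.   98.]
 [ 610. -107.   98.]
 [ 652.   76.    3.]
 [ 594.  -86.   79.]
 [ 598. -104.   88.]
 [ 604. -108.   91.]
 [ 611. -106.   90.]
 [ 649.   61.    1.]
 [ 598.  -63.   59.]
 [ 599. -103.   81.]
 [ 605. -105.   81.]
 [ 639.   46.    0.]
 [ 646.   42.    3.]
 [ 599.  -64.   52.]
 [ 606.  -60.   49.]
 [ 613.  -59.   49.]
 [ 631.   -1.   17.]
 [ 645.   29.    1.]]
```

Request:
jog_arm(plan=[0.0265, -0.0353, 0, 0, 0, -3.4, 0.053, -0.0706, 0, 0, 0, -6.8, 0.0795, -0.1059, 0, 0, 0, -10.2, 0.106, -0.1412, 0, 0, 0, -13.6, 0.1325, -0.1765, 0, 0, 0, -17, 0.159, -0.2118, 0, 0, 0, -20.4, 0.1855, -0.2471, 0, 0, 0, -23.8, 0.212, -0.2824, 0, 0, 0, -27.2, 0.2385, -0.3177, 0, 0, 0, -30.6, 0.265, -0.353, 0, 0, 0, -34, 0.2915, -0.3883, 0, 0, 0, -37.4, 0.318, -0.4236, 0, 0, 0, -40.8, 0.3445, -0.4589, 0, 0, 0, -44.2, 0.371, -0.4942, 0, 0, 0, -47.6, 0.3975, -0.5295, 0, 0, 0, -51, 0.424, -0.5648, 0, 0, 0, -54.4, 0.4505, -0.6001, 0, 0, 0, -57.8, 0.477, -0.636, 0, 0, 0, -61.6, 0.477, -0.636, 0, 0, 0, -61.6, 0.477, -0.636, 0, 0, 0, -61.6], claw=0.034, force=30)

```text
clock: 2.1
eef_pos: [604.2, -101.4, 204.4]
eef_rot: [-3.14, -0.001, 1.832]
wrist_force: [0.7, 0.6, 0.6]
finger_gap: 33.7
finger_force: 0.0
```

Request:
jog_arm(plan=[0, 0, -0.03, 0, 0, 0, 0, 0, -0.06, 0, 0, 0, 0, 0, -0.08, 0, 0, 0, 0, 0, -0.095, 0, 0, 0, 0, 0, -0.105, 0, 0, 0, 0, 0, -0.115, 0, 0, 0, 0, 0, -0.115, 0, 0, 0])

```text
clock: 2.8
eef_pos: [604.1, -100.7, 89.7]
eef_rot: [-3.141, -0.001, 1.833]
wrist_force: [-0.6, 0.1, 0.5]
finger_gap: 34.1
finger_force: 0.0
```

```bash
cat >> h.py <<'E'
def planez(W,c,half=38,lo=40,hi=135,yaw=20.5,ex=None):
    a=np.radians(yaw); d=W[...,:2]-np.array(c)
    u=d@[np.cos(a),np.sin(a)]; v=d@[-np.sin(a),np.cos(a)]
    m=(abs(u)<half)&(abs(v)<half)&(W[...,2]>lo)&(W[...,2]<hi)
    z=W[...,2][m]; return np.median(z),m.sum()
def meas(n='top'):
    im,W=cloud(n); t=manip.read_state()['clock']
    zt,nt=planez(W,(543.6,78)); zl,nl=planez(W,(510.6,185),33)
    print('t %.2f table %.2f (%d) ledge %.2f (%d) diff %.2f'%(t,zt,nt,zl,nl,zt-zl)); return im,W
E
python3 - <<'E'
from h import *
im,W=meas('top'); cv2.imwrite('pics/top1.png',cv2.resize(im[130:230,200:320,::-1],None,fx=4,fy=4))
im,W=meas('side'); cv2.imwrite('pics/side1.png',cv2.resize(im[120:250,220:350,::-1],None,fx=4,fy=4))
s=manip.read_state(); print({k:s[k] for k in('clock','eef_pos','wrist_force','moment','finger_gap')})
E
```

```text
t 2.85 table 124.04 (902) ledge 67.50 (720) diff 56.55
t 2.90 table 65.87 (445) ledge 69.31 (44) diff -3.45
{'clock': 2.9, 'eef_pos': array([ 604.66824501, -100.954666  ,   91.04281359]), 'wrist_force': array([0.00491523, 0.35727164, 0.1033025 ]), 'moment': array([-0.05509967,  0.02060312, -0.04265748]), 'finger_gap': 33.71657541269897}
```

View pics/side1.png

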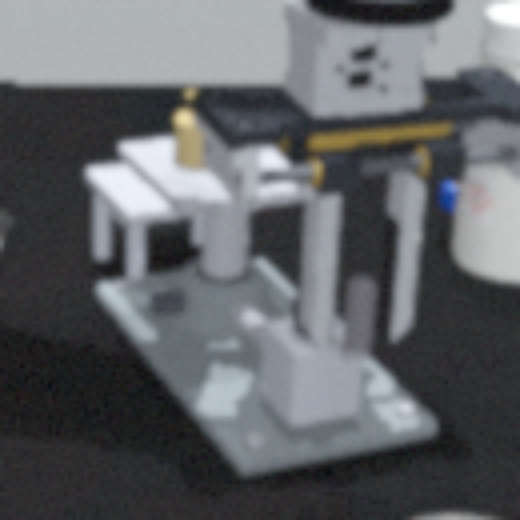

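The side crop shows the peg at (360,310), standing between the two fingers at (320,260) and (402,260), and the top view still measures both plates. I'll close to a loose cage around it.

Request:
jog_arm(plan=[0, 0, 0, 0, 0, 0, 0, 0, 0, 0, 0, 0, 0, 0, 0, 0, 0, 0, 0, 0, 0, 0, 0, 0], claw=0.018)

```text
clock: 3.3
eef_pos: [605.2, -100.9, 91.0]
eef_rot: [3.139, 0.001, 1.833]
wrist_force: [6.3, 0.8, 1.0]
finger_gap: 18.1
finger_force: 2.7
```

```bash
python3 - <<'E'
import numpy as np
A=np.array([589,-43.]);p=A+60*np.array([np.cos(np.radians(-75)),np.sin(np.radians(-75))])
for d in range(-80,90,5):
    t=np.radians(-75+d);q=A+60*np.array([np.cos(t),np.sin(t)])
    print(d,((q-p)/1000).round(4))
E
```

```text
-80 [-0.0699  0.0326]
-75 [-0.0675  0.028 ]
-70 [-0.0647  0.0235]
-65 [-0.0615  0.0194]
-60 [-0.058   0.0155]
-55 [-0.0541  0.012 ]
-50 [-0.0499  0.0088]
-45 [-0.0455  0.006 ]
-40 [-0.0409  0.0036]
-35 [-0.0361  0.0016]
-30 [-0.0311  0.    ]
-25 [-0.0259 -0.0011]
-20 [-0.0208 -0.0018]
-15 [-0.0155 -0.002 ]
-10 [-0.0103 -0.0018]
-5 [-0.0051 -0.0011]
0 [0. 0.]
5 [0.005  0.0016]
10 [0.0098 0.0036]
15 [0.0145 0.006 ]
20 [0.0189 0.0088]
25 [0.023 0.012]
30 [0.0269 0.0155]
35 [0.0304 0.0194]
40 [0.0336 0.0235]
45 [0.0364 0.028 ]
50 [0.0388 0.0326]
55 [0.0409 0.0374]
60 [0.0424 0.0424]
65 [0.0436 0.0475]
70 [0.0442 0.0527]
75 [0.0445 0.058 ]
80 [0.0442 0.0632]
85 [0.0436 0.0684]
```

Request:
jog_arm(plan=[0.004, 0.0012, 0, 0, 0, 4, 0.0079, 0.0027, 0, 0, 0, 8, 0.0079, 0.0027, 0, 0, 0, 8])

```text
clock: 3.6
eef_pos: [612.5, -98.2, 90.5]
eef_rot: [-3.142, 0.0, 1.974]
wrist_force: [0.1, 0.1, 0.3]
finger_gap: 17.7
finger_force: 0.0
```

```bash
python3 - <<'E'
from h import *
meas();meas()
A=np.array([589,-43.]);f=lambda d:A+60*np.array([np.cos(np.radians(-75+d)),np.sin(np.radians(-75+d))])
for d in range(8,80,8): print(d,((f(d+4)-f(d))).round(1),((f(d+8)-f(d))).round(1))
E
```

```text
t 3.65 table 123.87 (901) ledge 67.70 (722) diff 56.18
t 3.70 table 124.06 (902) ledge 67.60 (721) diff 56.46
8 [3.8 1.8] [7.5 3.8]
16 [3.5 2.3] [6.9 4.8]
24 [3.2 2.7] [6.1 5.7]
32 [2.7 3.2] [5.3 6.5]
40 [2.3 3.5] [4.3 7.2]
48 [1.8 3.8] [3.3 7.7]
56 [1.2 4. ] [2.2 8.1]
64 [0.7 4.1] [1.  8.3]
72 [0.1 4.2] [-0.1  8.4]
```

Request:
jog_arm(plan=[0.0038, 0.0018, 0, 0, 0, 4, 0.0075, 0.0038, 0, 0, 0, 8])

```text
clock: 3.9
eef_pos: [619.4, -94.8, 90.4]
eef_rot: [-3.141, -0.0, 2.112]
wrist_force: [-1.7, -1.2, 0.5]
finger_gap: 18.0
finger_force: 1.5
```

```bash
python3 - <<'E'
from h import *
s=manip.read_state();print(s['wrist_force'],s['finger_force'],s['moment'])
meas();im,W=meas()
im,_=camera('side');cv2.imwrite('pics/side2.png',cv2.resize(im[150:240,250:350,::-1],None,fx=6,fy=6))
E
```

```text
[-1.66396493 -1.19923387  0.51298079] 1.530304178595543 [-0.28845894  0.49107337  0.03395721]
t 3.95 table 123.90 (891) ledge 67.62 (721) diff 56.28
t 4.00 table 123.97 (885) ledge 67.74 (724) diff 56.23
```

View pics/side2.png

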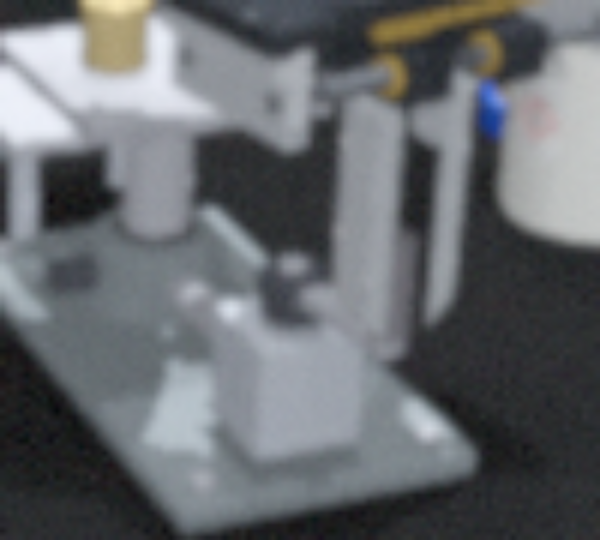

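The crop shows the peg at (405,290), caged between the fingers and following them, with the lever rotated. The table has not moved yet, so I'll keep opening.

Request:
jog_arm(plan=[0.0035, 0.0023, 0, 0, 0, 4, 0.0069, 0.0048, 0, 0, 0, 8])

```text
clock: 4.25
eef_pos: [626.3, -90.0, 90.4]
eef_rot: [-3.141, -0.0, 2.251]
wrist_force: [-2.3, -2.0, 0.4]
finger_gap: 17.8
finger_force: 1.6
```

```bash
python3 -c "
from h import *
meas();meas()"
```

```text
t 4.30 table 123.91 (857) ledge 67.62 (719) diff 56.29
t 4.35 table 123.92 (855) ledge 67.52 (719) diff 56.41
```

Request:
jog_arm(plan=[0.0032, 0.0027, 0, 0, 0, 4, 0.0061, 0.0057, 0, 0, 0, 8])

```text
clock: 4.55
eef_pos: [632.4, -84.4, 90.4]
eef_rot: [-3.141, -0.0, 2.389]
wrist_force: [-1.1, -2.2, 0.9]
finger_gap: 17.6
finger_force: 1.7
```

```bash
python3 -c "
from h import *
meas();meas()"
```

```text
t 4.60 table 123.69 (789) ledge 67.42 (718) diff 56.28
t 4.65 table 123.67 (780) ledge 67.50 (719) diff 56.17
```

Request:
jog_arm(plan=[0, 0, 0, 0, 0, 0, 0, 0, 0, 0, 0, 0, 0, 0, 0, 0, 0, 0])

```text
clock: 4.95
eef_pos: [632.7, -84.1, 90.5]
eef_rot: [3.141, 0.0, 2.389]
wrist_force: [-0.5, -1.0, 0.6]
finger_gap: 17.9
finger_force: 0.0
```

```bash
python3 -c "
from h import *
meas();meas()"
```

```text
t 5.00 table 123.09 (778) ledge 67.47 (717) diff 55.62
t 5.05 table 122.98 (782) ledge 67.64 (721) diff 55.34
```

Request:
jog_arm(plan=[0.0018, 0.0019, 0, 0, 0, 2.5, 0.0034, 0.004, 0, 0, 0, 5, 0.0034, 0.004, 0, 0, 0, 5, 0.0034, 0.004, 0, 0, 0, 5, 0.0034, 0.004, 0, 0, 0, 5, 0.0034, 0.004, 0, 0, 0, 5])

```text
clock: 5.65
eef_pos: [636.2, -80.0, 90.5]
eef_rot: [3.142, 0.0, 2.478]
wrist_force: [0.7, -0.9, 0.8]
finger_gap: 18.3
finger_force: 0.3
```

```bash
python3 -c "
from h import *
meas();[camera('top') for i in range(4)];meas()"
```

```text
t 5.70 table 120.41 (739) ledge 67.57 (721) diff 52.84
t 5.95 table 119.24 (741) ledge 67.71 (722) diff 51.54
```

Request:
jog_arm(plan=[0, 0, 0, 0, 0, 0, 0, 0, 0, 0, 0, 0, 0, 0, 0, 0, 0, 0, 0, 0, 0, 0, 0, 0, 0, 0, 0, 0, 0, 0, 0, 0, 0, 0, 0, 0, 0, 0, 0, 0, 0, 0, 0, 0, 0, 0, 0, 0, 0, 0, 0, 0, 0, 0, 0, 0, 0, 0, 0, 0, 0, 0, 0, 0, 0, 0, 0, 0, 0, 0, 0, 0, 0, 0, 0, 0, 0, 0, 0, 0, 0, 0, 0, 0, 0, 0, 0, 0, 0, 0, 0, 0, 0, 0, 0, 0, 0, 0, 0, 0, 0, 0, 0, 0, 0, 0, 0, 0, 0, 0, 0, 0, 0, 0, 0, 0, 0, 0, 0, 0])

```text
clock: 7.95
eef_pos: [636.2, -80.0, 90.5]
eef_rot: [-3.142, 0.0, 2.478]
wrist_force: [-1.1, -1.2, -0.0]
finger_gap: 17.7
finger_force: 0.8
```

```bash
python3 -c "
from h import *
meas()"
```

```text
t 8.00 table 109.95 (707) ledge 67.74 (723) diff 42.21
```

Request:
jog_arm(plan=[0, 0, 0, 0, 0, 0, 0, 0, 0, 0, 0, 0, 0, 0, 0, 0, 0, 0, 0, 0, 0, 0, 0, 0, 0, 0, 0, 0, 0, 0, 0, 0, 0, 0, 0, 0, 0, 0, 0, 0, 0, 0, 0, 0, 0, 0, 0, 0, 0, 0, 0, 0, 0, 0, 0, 0, 0, 0, 0, 0, 0, 0, 0, 0, 0, 0, 0, 0, 0, 0, 0, 0, 0, 0, 0, 0, 0, 0, 0, 0, 0, 0, 0, 0, 0, 0, 0, 0, 0, 0, 0, 0, 0, 0, 0, 0, 0, 0, 0, 0, 0, 0, 0, 0, 0, 0, 0, 0, 0, 0, 0, 0, 0, 0, 0, 0, 0, 0, 0, 0])

```text
clock: 10.0
eef_pos: [636.2, -80.0, 90.4]
eef_rot: [-3.142, -0.0, 2.478]
wrist_force: [-0.5, -1.7, -0.3]
finger_gap: 17.9
finger_force: 0.9
```

```bash
python3 -c "
from h import *
meas()"
```

```text
t 10.05 table 101.12 (733) ledge 67.46 (719) diff 33.65
```

Request:
jog_arm(plan=[0, 0, 0, 0, 0, 0, 0, 0, 0, 0, 0, 0, 0, 0, 0, 0, 0, 0, 0, 0, 0, 0, 0, 0, 0, 0, 0, 0, 0, 0, 0, 0, 0, 0, 0, 0, 0, 0, 0, 0, 0, 0, 0, 0, 0, 0, 0, 0, 0, 0, 0, 0, 0, 0, 0, 0, 0, 0, 0, 0, 0, 0, 0, 0, 0, 0, 0, 0, 0, 0, 0, 0, 0, 0, 0, 0, 0, 0, 0, 0, 0, 0, 0, 0, 0, 0, 0, 0, 0, 0, 0, 0, 0, 0, 0, 0, 0, 0, 0, 0, 0, 0, 0, 0, 0, 0, 0, 0, 0, 0, 0, 0, 0, 0, 0, 0, 0, 0, 0, 0])

```text
clock: 12.05
eef_pos: [636.2, -80.0, 90.4]
eef_rot: [-3.142, -0.0, 2.478]
wrist_force: [-1.0, -1.9, 0.2]
finger_gap: 17.9
finger_force: 0.9
```

Request:
jog_arm(plan=[0, 0, 0, 0, 0, 0, 0, 0, 0, 0, 0, 0, 0, 0, 0, 0, 0, 0, 0, 0, 0, 0, 0, 0, 0, 0, 0, 0, 0, 0, 0, 0, 0, 0, 0, 0, 0, 0, 0, 0, 0, 0, 0, 0, 0, 0, 0, 0, 0, 0, 0, 0, 0, 0, 0, 0, 0, 0, 0, 0, 0, 0, 0, 0, 0, 0, 0, 0, 0, 0, 0, 0, 0, 0, 0, 0, 0, 0, 0, 0, 0, 0, 0, 0, 0, 0, 0, 0, 0, 0, 0, 0, 0, 0, 0, 0, 0, 0, 0, 0, 0, 0, 0, 0, 0, 0, 0, 0, 0, 0, 0, 0, 0, 0, 0, 0, 0, 0, 0, 0])

```text
clock: 14.05
eef_pos: [636.2, -80.0, 90.4]
eef_rot: [3.142, 0.0, 2.478]
wrist_force: [-0.2, -1.6, 0.5]
finger_gap: 18.2
finger_force: 0.9
```

```bash
python3 -c "
from h import *
meas();meas()"
```

```text
t 14.10 table 83.22 (723) ledge 67.70 (714) diff 15.52
t 14.15 table 83.05 (722) ledge 67.75 (724) diff 15.30
```

Request:
jog_arm(plan=[0, 0, 0, 0, 0, 0, 0, 0, 0, 0, 0, 0, 0, 0, 0, 0, 0, 0, 0, 0, 0, 0, 0, 0, 0, 0, 0, 0, 0, 0, 0, 0, 0, 0, 0, 0, 0, 0, 0, 0, 0, 0, 0, 0, 0, 0, 0, 0, 0, 0, 0, 0, 0, 0, 0, 0, 0, 0, 0, 0, 0, 0, 0, 0, 0, 0, 0, 0, 0, 0, 0, 0, 0, 0, 0, 0, 0, 0, 0, 0, 0, 0, 0, 0, 0, 0, 0, 0, 0, 0, 0, 0, 0, 0, 0, 0, 0, 0, 0, 0, 0, 0, 0, 0, 0, 0, 0, 0, 0, 0, 0, 0, 0, 0, 0, 0, 0, 0, 0, 0])

```text
clock: 16.15
eef_pos: [636.2, -80.0, 90.4]
eef_rot: [-3.142, -0.0, 2.478]
wrist_force: [-1.3, -1.4, 0.4]
finger_gap: 18.1
finger_force: 0.9
```

```bash
python3 -c "
from h import *
meas();meas()"
```

```text
t 16.20 table 73.90 (683) ledge 67.56 (718) diff 6.33
t 16.25 table 73.54 (684) ledge 67.45 (715) diff 6.09
```

Request:
jog_arm(plan=[-0.0017, -0.002, 0, 0, 0, -2.5, -0.0034, -0.004, 0, 0, 0, -5, -0.0034, -0.004, 0, 0, 0, -5, -0.0034, -0.004, 0, 0, 0, -5])

```text
clock: 16.65
eef_pos: [633.0, -83.5, 90.4]
eef_rot: [3.141, -0.0, 2.393]
wrist_force: [1.8, 2.8, -0.7]
finger_gap: 17.9
finger_force: 1.9
```

```bash
python3 -c "
from h import *
meas();[camera('top') for i in range(4)];meas()"
```

```text
t 16.70 table 71.75 (739) ledge 67.59 (719) diff 4.16
t 16.95 table 71.17 (741) ledge 67.70 (722) diff 3.46
```

Request:
jog_arm(plan=[0, 0, 0, 0, 0, 0, 0, 0, 0, 0, 0, 0, 0, 0, 0, 0, 0, 0, 0, 0, 0, 0, 0, 0, 0, 0, 0, 0, 0, 0, 0, 0, 0, 0, 0, 0, 0, 0, 0, 0, 0, 0, 0, 0, 0, 0, 0, 0, 0, 0, 0, 0, 0, 0])

```text
clock: 17.85
eef_pos: [632.9, -83.5, 90.4]
eef_rot: [3.141, -0.0, 2.392]
wrist_force: [1.9, 4.2, -0.3]
finger_gap: 18.2
finger_force: 2.6
```

```bash
python3 -c "
from h import *
meas();im,W=meas('side')
p=W.reshape(-1,3);a=np.radians(20.5)
for c in((543.6,78),(510.6,185)):
  m=(np.hypot(*(p[:,:2]-c).T)<36)&(abs(p[:,2]-70)<9);print(m.sum(),np.median(p[m],0))
meas()"
```

```text
t 17.90 table 68.18 (733) ledge 67.61 (723) diff 0.57
t 17.95 table 69.86 (476) ledge 69.45 (158) diff 0.42
207 [547.12240769  68.08646473  69.50527124]
144 [504.01799725 186.59297713  69.35322887]
t 18.00 table 67.83 (730) ledge 67.52 (714) diff 0.31
```

Request:
jog_arm(plan=[-0.0061, -0.0057, 0, 0, 0, -8, -0.0061, -0.0057, 0, 0, 0, -8])

```text
clock: 18.2
eef_pos: [626.3, -90.2, 90.4]
eef_rot: [-3.141, -0.0, 2.249]
wrist_force: [0.7, 0.1, -0.3]
finger_gap: 18.2
finger_force: 0.0
```

```bash
python3 -c "
from h import *
meas();meas();meas('side');meas()"
```

```text
t 18.25 table 67.34 (829) ledge 67.46 (719) diff -0.12
t 18.30 table 67.47 (825) ledge 67.59 (723) diff -0.11
t 18.35 table 69.17 (473) ledge 69.38 (159) diff -0.21
t 18.40 table 67.46 (833) ledge 67.53 (722) diff -0.07
```

Request:
jog_arm(plan=[-0.0036, -0.0023, 0, 0, 0, -4, -0.0069, -0.0048, 0, 0, 0, -8, -0.0107, -0.0068, 0, 0, 0, -12, -0.0144, -0.0086, 0, 0, 0, -16, -0.0183, -0.0101, 0, 0, 0, -20, -0.0203, -0.0107, 0, 0, 0, -22, -0.0223, -0.0113, 0, 0, 0, -24])

```text
clock: 19.1
eef_pos: [605.0, -100.5, 90.5]
eef_rot: [3.14, -0.0, 1.834]
wrist_force: [4.5, 2.1, -2.0]
finger_gap: 18.0
finger_force: 2.9
```

```bash
python3 -c "
from h import *
for i in range(2):
  s=manip.read_state();print(s['wrist_force'],s['finger_force'],s['finger_gap'],s['eef_pos'],s['moment']);meas()
A=np.array([589,-43.]);f=lambda d:A+60*np.array([np.cos(np.radians(-75+d)),np.sin(np.radians(-75+d))])
for d in range(0,-60,-3): print(d,*[((f(d-k)-f(d))).round(1) for k in (1,2,3)])
"
```

```text
[ 4.51974845  2.11687042 -1.97495981] 2.9459718614816666 17.95581077771226 [ 604.9804778  -100.51154487   90.50759023] [ 0.5494683  -0.82594893  0.03758767]
t 19.15 table 67.22 (945) ledge 67.64 (713) diff -0.42
[ 3.64042658  2.79201929 -1.81450859] 2.2248510271310806 17.75934599523033 [ 604.74372624 -100.65171662   90.49161814] [ 0.41732837 -0.68173398 -0.00963658]
t 19.20 table 67.26 (948) ledge 67.57 (715) diff -0.30
0 [-1.  -0.3] [-2.  -0.5] [-3.1 -0.7]
-3 [-1.  -0.2] [-2.1 -0.4] [-3.1 -0.6]
-6 [-1.  -0.2] [-2.1 -0.3] [-3.1 -0.4]
-9 [-1.  -0.1] [-2.1 -0.2] [-3.1 -0.2]
-12 [-1. -0.] [-2.1 -0.1] [-3.1 -0.1]
-15 [-1.  0.] [-2.1  0. ] [-3.1  0.1]
-18 [-1.   0.1] [-2.1  0.1] [-3.1  0.2]
-21 [-1.   0.1] [-2.1  0.3] [-3.1  0.4]
-24 [-1.   0.2] [-2.1  0.4] [-3.1  0.6]
-27 [-1.   0.2] [-2.   0.5] [-3.1  0.7]
-30 [-1.   0.3] [-2.   0.6] [-3.   0.9]
-33 [-1.   0.3] [-2.   0.7] [-3.  1.]
-36 [-1.   0.4] [-1.9  0.8] [-2.9  1.2]
-39 [-1.   0.4] [-1.9  0.9] [-2.8  1.4]
-42 [-0.9  0.5] [-1.8  1. ] [-2.8  1.5]
-45 [-0.9  0.5] [-1.8  1.1] [-2.7  1.6]
-48 [-0.9  0.6] [-1.7  1.2] [-2.6  1.8]
-51 [-0.8  0.6] [-1.7  1.3] [-2.5  1.9]
-54 [-0.8  0.7] [-1.6  1.3] [-2.4  2. ]
-57 [-0.8  0.7] [-1.5  1.4] [-2.3  2.2]
```

Request:
jog_arm(plan=[-0.002, -0.0005, 0, 0, 0, -2, -0.0041, -0.0009, 0, 0, 0, -4, -0.0052, -0.0011, 0, 0, 0, -5, -0.0062, -0.0013, 0, 0, 0, -6, -0.0072, -0.0015, 0, 0, 0, -7])

```text
clock: 19.7
eef_pos: [597.8, -102.0, 90.5]
eef_rot: [3.14, -0.0, 1.713]
wrist_force: [4.6, 4.6, -1.9]
finger_gap: 18.0
finger_force: 2.9
```

Request:
jog_arm(plan=[-0.001, -0.0001, 0, 0, 0, -1, -0.0021, -0.0003, 0, 0, 0, -2])

```text
clock: 19.9
eef_pos: [595.7, -102.3, 90.5]
eef_rot: [3.14, -0.0, 1.678]
wrist_force: [5.5, 3.5, -2.4]
finger_gap: 18.3
finger_force: 2.9
```

Request:
jog_arm(plan=[-0.001, -0.0001, 0, 0, 0, -1, -0.0021, -0.0002, 0, 0, 0, -2])

```text
clock: 20.1
eef_pos: [593.6, -102.5, 90.5]
eef_rot: [3.14, -0.0, 1.643]
wrist_force: [5.8, 3.5, -2.8]
finger_gap: 17.9
finger_force: 2.9
```

Request:
jog_arm(plan=[-0.001, 0, 0, 0, 0, -1, -0.0021, -0.0001, 0, 0, 0, -2])

```text
clock: 20.3
eef_pos: [591.5, -102.6, 90.5]
eef_rot: [3.14, -0.0, 1.608]
wrist_force: [5.5, 4.4, -2.4]
finger_gap: 17.9
finger_force: 2.9
```

Request:
jog_arm(plan=[-0.001, 0, 0, 0, 0, -1, -0.0021, 0, 0, 0, 0, -2])

```text
clock: 20.5
eef_pos: [589.4, -102.6, 90.5]
eef_rot: [3.14, -0.0, 1.573]
wrist_force: [6.7, 3.3, -2.0]
finger_gap: 18.2
finger_force: 2.9
```

Request:
jog_arm(plan=[-0.001, 0, 0, 0, 0, -1, -0.0021, 0.0001, 0, 0, 0, -2])

```text
clock: 20.7
eef_pos: [587.3, -102.5, 90.5]
eef_rot: [3.14, -0.0, 1.538]
wrist_force: [5.9, 3.0, -2.9]
finger_gap: 18.6
finger_force: 3.0
```

Request:
jog_arm(plan=[-0.001, 0.0001, 0, 0, 0, -1, -0.0021, 0.0001, 0, 0, 0, -2])

```text
clock: 20.9
eef_pos: [585.3, -102.4, 90.5]
eef_rot: [3.14, -0.0, 1.503]
wrist_force: [7.2, 4.6, -3.8]
finger_gap: 18.1
finger_force: 3.3
```

Request:
jog_arm(plan=[-0.001, 0.0001, 0, 0, 0, -1])

```text
clock: 21.0
eef_pos: [584.4, -102.3, 90.5]
eef_rot: [3.14, -0.001, 1.486]
wrist_force: [7.6, 3.7, -3.6]
finger_gap: 17.8
finger_force: 3.9
```

Request:
jog_arm(plan=[-0.001, 0.0001, 0, 0, 0, -1])

```text
clock: 21.1
eef_pos: [583.6, -102.2, 90.6]
eef_rot: [3.139, -0.001, 1.468]
wrist_force: [9.7, 4.8, -4.1]
finger_gap: 18.3
finger_force: 4.7
```

Request:
jog_arm(plan=[-0.001, 0.0001, 0, 0, 0, -1])

```text
clock: 21.2
eef_pos: [582.8, -102.0, 90.6]
eef_rot: [3.139, -0.001, 1.451]
wrist_force: [11.3, 4.8, -6.1]
finger_gap: 18.1
finger_force: 5.6
```

Request:
jog_arm(plan=[0, 0, 0, 0, 0, 0])

```text
clock: 21.3
eef_pos: [582.7, -102.0, 90.6]
eef_rot: [3.139, -0.001, 1.451]
wrist_force: [9.3, 5.0, -5.2]
finger_gap: 17.9
finger_force: 4.7
```

Request:
jog_arm(plan=[-0.0008, 0.0001, 0, 0, 0, -0.8])

```text
clock: 21.4
eef_pos: [582.2, -101.9, 90.6]
eef_rot: [3.139, -0.001, 1.437]
wrist_force: [13.0, 5.4, -7.2]
finger_gap: 18.4
finger_force: 6.3
```

Request:
jog_arm(plan=[0, 0, 0, 0, 0, 0, 0, 0, 0, 0, 0, 0, 0, 0, 0, 0, 0, 0, 0, 0, 0, 0, 0, 0, 0, 0, 0, 0, 0, 0], claw=0.034)

```text
clock: 21.9
eef_pos: [580.8, -102.6, 90.4]
eef_rot: [-3.141, 0.0, 1.435]
wrist_force: [-0.9, -0.3, -0.2]
finger_gap: 33.7
finger_force: 0.0
```

Request:
jog_arm(plan=[0, 0, 0.02, 0, 0, 0, 0, 0, 0.05, 0, 0, 0, 0, 0, 0.09, 0, 0, 0, 0, 0, 0.13, 0, 0, 0, 0, -0.02, 0.16, 0, 0, 0, 0, -0.05, 0.18, 0, 0, 0, 0, -0.08, 0.18, 0, 0, 0, 0, -0.08, 0.18, 0, 0, 0])

```text
clock: 22.7
eef_pos: [580.5, -185.4, 270.6]
eef_rot: [3.141, 0.001, 1.432]
wrist_force: [-0.5, 0.3, -1.6]
finger_gap: 34.0
finger_force: 0.0
```

```bash
python3 -c "
from h import *
meas();im,W=meas();P=W[145:200,235:300].reshape(-1,3);P=P[(P[:,2]>110)&(P[:,2]<135)];print(len(P),np.median(P,0))
im,W=meas('side');P=W[170:215,280:320].reshape(-1,3);P=P[(P[:,2]>95)&(P[:,2]<130)&(P[:,1]<-80)];print(len(P),np.median(P,0))
cv2.imwrite('pics/side3.png',cv2.resize(im[120:250,220:350,::-1],None,fx=4,fy=4))
print(manip.read_state()['wrist_force'])"
```

```text
t 22.75 table 67.35 (946) ledge 67.66 (720) diff -0.30
t 22.80 table 67.35 (945) ledge 67.49 (719) diff -0.13
40 [ 583.27173463 -102.67514325  123.62924716]
t 22.85 table 69.29 (471) ledge 69.41 (157) diff -0.12
106 [ 582.43723162 -109.36408548  112.32568266]
[0.02899011 0.59018543 0.5598606 ]
```

View pics/side3.png

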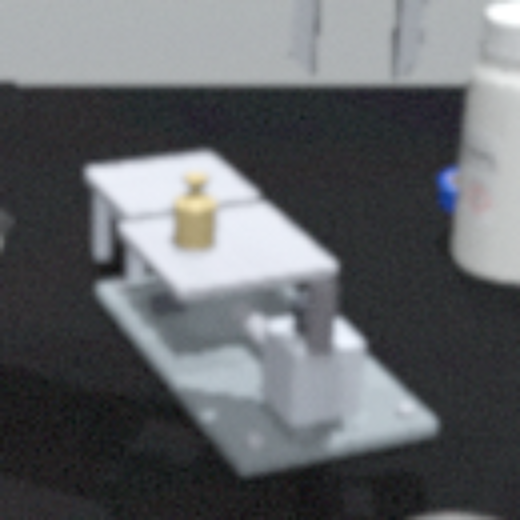

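The crop shows the table at (230,250) flush with the ledge at (165,180). The weight is still standing at (195,215) and the gripper is clear of the peg at (320,315). I'm handing the job in.

```bash
python3 -c "
from cell import manip
print(manip.sign_off())"
```

```text
the job is handed in; nothing more can be done
None
```

The job is handed in at about 23 s: the table sank at no more than about 5 mm/s and stopped level with the ledge (0.1 to 0.3 mm low by camera), the valve is shut snug at about 6 N above its running force, and the lever is released with the weight still standing.

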